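# Swap specimen trays at the microscope bench: green away, orange out

### The arm

A 6-joint arm with a two-finger parallel gripper is mounted at the origin on the work surface. World frame = base frame: x ahead of the robot, y to its left, z up, the work surface at z = 0. Lengths are in mm, angles in rad, forces in N, time in s.
With the tool pointing down it reaches from about 275 to 750 mm from the base axis. Payload 10.2 kg.
Tool frame: the origin (TCP) lies at the very end of the fingers, on their centre line; the grasp point (between the pads) lies 19 mm behind it; z points along the fingers, y is the line along which they close (so a half turn about z gives the same grasp; the last joint's range is limited). The gripper opens to 85 mm and grips with 20 to 120 N. Pads are 22 mm wide; open, the fingers measure 114 mm over their backs; the gripper's body (76 mm by 85 mm) begins 54 mm behind the grasp point. The pads swing forward as they close: fully open they stand 13 mm farther back than shut.
Start: joints at [0.925, 0.313, 1.498, -0, 1.331, -0.223], TCP at [215.429, 478.771, 231.294] pointing down, gripper open.
Joint ranges: [-2.94, 2.94], [-0.97, 2.17], [0.19, 2.56], [-1.23, 4.37], [0.02, 3.11], [-2.88, 2.88]. Speed limits (rad/s): [2.39, 2.39, 3.01, 3.14, 3.14, 3.14].

### API

Orientations are given as a unit quaternion [w, x, y, z].
In Python, from rig import ctrl gives the robot as it stands.
- The arm moves only by the shell command python3 -m pendant 'ROWS' [FORCE]. ROWS is JSON, a list that holds one entry, the list of rows, each a list of 5 numbers: the shift along the tool's x, y, z normalised to -1 to 1, where 1 is 200 mm, then the turn about the tool's z normalised to -1 to 1, where 1 is pi rad, then the opening, from 0 (shut) to 1 (fully open). In form: [[[dx, dy, dz, spin, hand], ...]]. A call has 1 to 12 rows; each row is the pose to reach, as a shift and turn from the pose commanded when the call began, along the tool's axes at that moment, turning the shorter way round; what a row does not reach only later rows make up. A row lasts 1/10 s, in which the tool goes at most 50 mm and 8.59 degrees, less where a joint would pass 70% of its speed; a pose out of reach is approached as far as the arm can. A call with a number of a shift or a turn outside -1 to 1 is refused whole. A call with a gripper value outside its range is refused whole. The fingers move at their own pace and stop on an object; FORCE is the grip in N (left out, the last holds). Time passes only in rows, so rows that repeat a pose let the fingers close. It gives the time, the measured TCP pose, the force, the opening and the grip force at its end, in the units of the state.
- ctrl.sense(): the state, without advancing time (a new reading comes with each control period).
- ctrl.capture(name): name is "scene" or "top"; returns (picture, depth): 480x640x3 uint8, blue, green, red; 480x640 float32, mm along the optical axis (not along the pixel's ray), 0 where there is no reading.
- ctrl.get_calibration(name): a dict with "K" (3x3 intrinsics, pixels), "D" ([k1, k2, p1, p2, k3] as OpenCV has them; the pictures are not rectified), "origin" and "rotation" of the camera in the world. Camera axes: x right, y down, z forward; pixel columns grow to the right and rows downward; lengths in mm; the calibration is good to about 2 mm. A picture is of the moment at which its call begins. get_calibration takes no time and is no camera call.
- ctrl.finish_job(): hands the job in; it is judged then, once.
The state is a dict: "time_s": time; "joints": joint angles; "dq": joint speeds; "tau": joint torques, N m; "eef_pos": TCP position; "ee_rot": TCP orientation; "force": force on the tool from outside, world axes, zero at the start; "wrist_torque": the same for the moment, N m; "grip_width": opening from 0.0 (shut) to 1.0 (fully open); "grip_force": force on a finger pad.
Only numpy, scipy, OpenCV 4.12 (cv2) and the standard library are available. Lean on these libraries where they do the work, as an engineer would, in place of code of your own. Each camera call takes 0.05 s, during which the arm holds its last target. There are 200 camera calls.

### The job

Only one batch of specimens may be out at a time: push the green tray, which was left out, fully home, then hook a fingertip behind the front lip of the orange tray and draw it out to its stop. Do not pinch the orange lip between the fingers, and keep the loose pucks standing in their compartments in the orange tray. Leave the blue tray shut, pick nothing up and leave everything else on the bench and on the units where it is.

Things in the scene. Friction and masses are not known exactly. Their poses are not given: they have to be found in the camera images.
- green_unit: low white one-drawer specimen unit fixed to the bench, 260 mm deep (x), 142 mm wide (y), roof at 58 mm, with a card (green) laid on the front of its roof. Origin: centre of its underside, on the bench. Its front faces its own -x, towards the robot; it stands at some yaw. The three units stand side by side in any order
- green_tray (a joint): how far the green tray is drawn out of its unit along the unit's -x: 0 = fully home, 0.12 m = at its stop. It starts partly out (0.06 to 0.10). It stays where it is left; rail drag is about 2.5 N plus 8 N per m/s; the tray weighs 0.5 to 0.9 kg with its load
- orange_unit: low white one-drawer specimen unit fixed to the bench, 260 mm deep (x), 142 mm wide (y), roof at 58 mm, with a card (orange) laid on the front of its roof. Origin: centre of its underside, on the bench. Its front faces its own -x, towards the robot; it stands at some yaw. The three units stand side by side in any order
- orange_tray (a joint): how far the orange tray is drawn out of its unit along the unit's -x: 0 = fully home, 0.12 m = at its stop. It starts fully home. It stays where it is left; rail drag is about 2.5 N plus 8 N per m/s; the tray weighs 0.5 to 0.9 kg with its load
- blue_unit: low white one-drawer specimen unit fixed to the bench, 260 mm deep (x), 142 mm wide (y), roof at 58 mm, with a card (blue) laid on the front of its roof. Origin: centre of its underside, on the bench. Its front faces its own -x, towards the robot; it stands at some yaw. The three units stand side by side in any order
- blue_tray (a joint): how far the blue tray is drawn out of its unit along the unit's -x: 0 = fully home, 0.12 m = at its stop. It starts fully home. It stays where it is left; rail drag is about 2.5 N plus 8 N per m/s; the tray weighs 0.5 to 0.9 kg with its load
- orange_lip: turned-up front lip of the orange tray: an orange plate 4 mm thick (x), 126 mm wide (y), with a 7 mm round bead along its top, which is 43 mm above the bench. Origin: middle of its foot, 12 mm above the bench; axes as the unit's (+x points into the unit). With the tray home it stands 48 mm ahead of the unit's front face. The green and blue trays have the same lip in their colour
- orange_well (a point): middle of the floor of the empty finger well just behind the orange lip, 15 mm above the bench, 26.5 mm behind the lip's origin; rides with the tray. The well is open from above, clear for 24 mm either way along x and 60 mm either way along y; lip in front, 37 mm high side walls, a 33 mm high cross wall at the back (heights above the bench)
- green_card: label plate on the outside of the green tray's front lip, green with white paper, 110 mm wide (y), 20 mm tall. Origin: its middle, 25.5 mm above the bench; its flat outer face is 2 mm ahead (-x) of the origin. Axes as the unit's; the place to push
- orange_card: label plate on the outside of the orange tray's front lip, orange with white paper, 110 mm wide (y), 20 mm tall. Origin: its middle, 25.5 mm above the bench; its flat outer face is 2 mm ahead (-x) of the origin. Axes as the unit's
- mount_left: loose black resin puck with a polished metal face, 30 mm wide, 20 mm tall, standing in the front row of the orange tray, in the compartment on its +y side (45 x 58 mm, walls 18 mm high, floor 15 mm above the bench); hidden under the roof while the tray is home. Origin: middle of its underside
- mount_right: loose black resin puck with a polished metal face, 30 mm wide, 20 mm tall, standing in the front row of the orange tray, in the compartment on its -y side (45 x 58 mm, walls 18 mm high, floor 15 mm above the bench); hidden under the roof while the tray is home. Origin: middle of its underside
- oil_bottle: small amber dropper bottle with black cap, 28 mm wide, 62 mm tall, standing on the roof of the green unit; loose. Origin: middle of its underside
- spare_mount: red resin puck, 30 mm wide, 20 mm tall, standing on the roof of the orange unit; loose. Origin: middle of its underside
- paste_jar: white jar with yellow lid, 48 mm wide, 42 mm tall, standing on the roof of the blue unit; loose. Origin: middle of its underside
- wash_bottle: white wash bottle with red cap and spout, 68 mm wide, 185 mm tall, standing on the bench; loose. Origin: middle of its underside
- objective_can: clear canister with black lid, 45 mm wide, 72 mm tall, standing on the bench; loose. Origin: middle of its underside
- slide_box: blue plastic slide box, 100 x 86 x 34 mm, lying on the bench; loose. Origin: middle of its underside
- screwdriver: screwdriver lying on the bench; loose. Origin: near the middle of its length

How it is judged (in metres and radians):
On the way, in this order (a step that is already met when the one before it is completed fails the run):
1. the green tray is pushed fully home (within 5 mm) while the orange tray is still shut (value of joint green_tray below 0.005 m and value of joint orange_tray below 0.01 m), for 0.2 s.
2. the orange tray is on its way out, drawn by fingers behind its lip, with nothing on the lip's outside (contact force between the fingers and orange_lip above 0.5 N and contact force between the fingers and orange_card below 0.5 N and value of joint orange_tray between 0.01 and 0.115 m and velocity of joint orange_tray above 0.003 m/s), for 0.15 s.
At the end, for the whole second after the job is handed in: The green and blue trays are home (within 5 mm), the orange tray is out at its stop (within 5 mm) and at rest, and both loose pucks stand upright, at rest, each in its own compartment of the orange tray (value of joint each of green_tray, blue_tray below 0.005 m and value of joint orange_tray above 0.115 m and velocity of joint orange_tray below 0.01 m/s and x of mount_left in the frame of orange_lip between 0.052 and 0.101 m and y of mount_left in the frame of orange_lip between 0.004 and 0.058 m and angle between each of mount_left, mount_right's own z axis and vertical below 0.2 rad and height (world z) of each of mount_left, mount_right below 0.02 m and linear speed of each of mount_left, mount_right below 0.02 m/s and x of mount_right in the frame of orange_lip between 0.052 and 0.101 m and y of mount_right in the frame of orange_lip between -0.058 and -0.004 m); the robot touches nothing.
It fails at once if two batches out at once: the green and orange trays both more than 20 mm out (value of joint each of green_tray, orange_tray above 0.02 m).
It fails at once if the blue tray pulled more than 10 mm out (value of joint blue_tray above 0.01 m).
It fails at once if the orange lip pinched: fingers pressing on its inside and on its outer label plate at once (contact force between the fingers and orange_lip above 1 N and contact force between the fingers and orange_card above 1 N).
It fails at once if a loose puck lifted or tipped (height (world z) of any of mount_left, mount_right above 0.027 m or angle between any of mount_left, mount_right's own z axis and vertical above 0.4 rad).
It fails at once if something else on the bench or on a unit moved by more than 15 mm, or tipped over (distance of any of oil_bottle, spare_mount, paste_jar, wash_bottle, objective_can, slide_box, screwdriver from where it was at the start of the episode above 0.015 m or angle between any of oil_bottle, spare_mount, paste_jar, wash_bottle, objective_can, slide_box's own z axis and vertical above 0.4 rad).
It also fails if it takes over 43 s, if anything falls off the work surface, if the arm or the gripper's body presses on something with over 40 N, if the wrist force passes 120 N, or if a joint passes its speed limit or range.

## Working session

There is one attempt and no reset: what is moved stays moved. The work goes in short steps, Python scripts to look and compute and a shell command to move; the robot and the scene stay as the last step left them, time stands still between calls to the robot, and variables do not carry over. Pictures are saved under pics/ and viewed, at most 10 in all, crops included, and the job is handed in when it is done.

```bash
mkdir -p pics; ls; python3 - <<'E'
from rig import ctrl
import cv2,numpy as np
for n in ("scene","top"):
    p,d=ctrl.capture(n); cv2.imwrite(f"pics/{n}0.png",p); np.savez(f"{n}0.npz",p=p,d=d)
    c=ctrl.get_calibration(n); print(n,c)
s=ctrl.sense(); print(s["time_s"],s["eef_pos"],s["ee_rot"],s["grip_width"])
E
```

```text
pics
scene {'K': array([[484.97718663,   0.        , 324.82689922],
       [  0.        , 484.97718663, 243.95901322],
       [  0.        ,   0.        ,   1.        ]]), 'D': array([-0.03232676,  0.        ,  0.        ,  0.        ,  0.        ]), 'origin': array([1348.59169063,  186.92434678,  960.7372895 ]), 'rotation': array([-0.22087   ,  0.58106563,  0.73285634, -0.27658773])}
top {'K': array([[527.05853347,   0.        , 316.73219311],
       [  0.        , 527.05853347, 243.17218565],
       [  0.        ,   0.        ,   1.        ]]), 'D': array([-0.10468608,  0.        ,  0.        ,  0.        ,  0.        ]), 'origin': array([ 309.13897998,    5.04009098, 1579.03375509]), 'rotation': array([-0.06002771,  0.71304777, -0.6964325 ,  0.05423395])}
0.1 [215.30153388 478.58395598 230.78712984] [-2.24306164e-04  2.09809820e-01  9.77742046e-01 -5.29512707e-04] 1.00045117438852
```

View pics/top0.png

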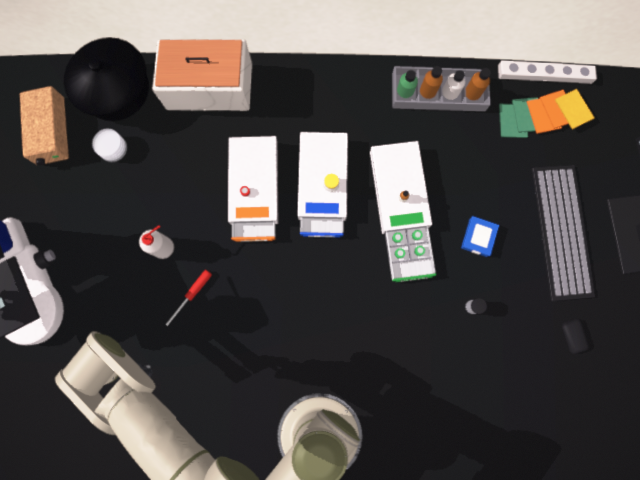

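View pics/scene0.png

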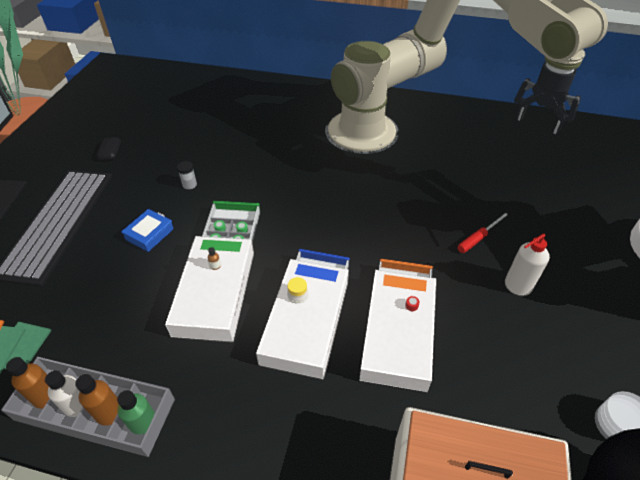

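The top view shows the orange unit on the left (lip about (253,238)), blue in the middle and green on the right (lip about (412,278), drawn out). The red puck, yellow-lidded jar and dropper bottle stand on the roofs. The scene view agrees.

```bash
cat > h.py <<'E'
import cv2,numpy as np
from scipy.spatial.transform import Rotation as R
from rig import ctrl
def cal(n):
    c=ctrl.get_calibration(n); return c["K"],c["D"],c["origin"],R.from_quat(np.roll(c["rotation"],-1)).as_matrix()
def rays(n,uv):
    K,D,o,r=cal(n); q=cv2.undistortPoints(np.float64(uv).reshape(-1,1,2),K,D)[:,0]
    return o,np.c_[q,np.ones(len(q))]@r.T
def plane(n,uv,z):
    o,d=rays(n,uv); return o+d*((z-o[2])/d[:,2])[:,None]
def cloud(n,d):
    v,u=np.mgrid[:480,:640]; o,r=rays(n,np.c_[u.ravel(),v.ravel()])
    return (o+r*d.reshape(-1,1)).reshape(480,640,3)
def hue(p,lo,hi,s=110,v=50):
    return cv2.inRange(cv2.cvtColor(p,cv2.COLOR_BGR2HSV),(lo,s,v),(hi,255,255))>0
HUES=dict(orange=(6,18),blue=(105,130),green=(45,80))
E
python3 - <<'E'
from h import *
for n in ("scene","top"):
    f=np.load(n+"0.npz"); p,d=f["p"],f["d"]; P=cloud(n,d)
    hsv=cv2.cvtColor(p,cv2.COLOR_BGR2HSV)
    roof=(P[...,2]>48)&(P[...,2]<68)&(P[...,0]>380)&(P[...,0]<800)&(abs(P[...,1])<300)
    white=(roof&(hsv[...,2]>100)).astype(np.uint8)
    k,lab,st,_=cv2.connectedComponentsWithStats(white)
    print(n)
    for i in range(1,k):
        if st[i,4]<800: continue
        v,u=np.nonzero(lab==i); W=plane(n,np.c_[u,v],58)[:,:2]
        print(' roof',st[i],cv2.minAreaRect(W.astype(np.float32)),'zmed',np.median(P[v,u,2]))
    reg=(P[...,0]>330)&(P[...,0]<800)&(abs(P[...,1])<300)
    for c,(lo,hi) in HUES.items():
        m=hue(p,lo,hi)&reg&(d>0)
        k,lab,st,_=cv2.connectedComponentsWithStats(m.astype(np.uint8))
        for i in range(1,k):
            if st[i,4]<40: continue
            v,u=np.nonzero(lab==i); z=np.median(P[v,u,2]); W=plane(n,np.c_[u,v],43 if z<50 else 59)[:,:2]
            print(' ',c,st[i],'z',z.round(1),[np.round(a,2) for a in cv2.minAreaRect(W.astype(np.float32))])
E
```

```text
scene
 roof [ 176  236   75   73 3524] ((710.189208984375, -229.74374389648438), (208.0103759765625, 144.50086975097656), 8.438234329223633) zmed 59.73744976237117
 roof [ 270  259   78   69 3202] ((718.0909423828125, 8.169281005859375), (164.79074096679688, 144.1727294921875), 0.05780579149723053) zmed 59.842284815482174
 roof [ 366  270   70   77 4127] ((710.8312377929688, 217.4776611328125), (184.9032745361328, 142.9129638671875), 2.7494113445281982) zmed 59.70339197474914
  orange [208 253  11   9  66] z 99.6 [array([ 676.58, -245.4 ]), array([23.48, 23.43]), np.float64(38.27)]
  orange [379 258  55  16 441] z 33.1 [array([581.54, 212.16]), array([ 27.78, 131.54]), np.float64(2.69)]
  orange [383 275  44  16 456] z 60.1 [array([646.27, 215.1 ]), array([31.12, 98.5 ]), np.float64(2.81)]
  blue [298 249  52  16 392] z 33.3 [array([599.21,   8.99]), array([129.69,  26.07]), np.float64(89.82)]
  blue [295 264  43  17 429] z 60.3 [array([663.49,   8.4 ]), array([97.75, 30.99]), np.float64(89.92)]
  green [223 202  37   9 254] z 33.0 [array([ 474.95, -249.49]), array([30.66, 98.51]), n
[... 740 characters left out ...]
70117188, 145.51856994628906), 8.413176536560059) zmed 58.04956389587096
  orange [236 207  33  11 339] z 59.0 [array([646.08, 214.41]), array([30.32, 95.66]), np.float64(1.22)]
  orange [230 237  46   5 176] z 39.1 [array([567.78, 211.5 ]), array([ 12.04, 134.01]), np.float64(1.3)]
  blue [306 203  33  11 326] z 58.4 [array([662.74,   7.52]), array([30.31, 94.73]), np.float64(1.3)]
  blue [299 232  45   6 155] z 40.1 [array([586.15,   8.83]), array([130.56,  12.78]), np.float64(89.5)]
  green [390 213  33  13 307] z 58.6 [array([ 636.01, -241.77]), array([28.97, 94.63]), np.float64(8.9)]
  green [393 275  33   7  83] z 41.6 [array([ 462.02, -252.16]), array([ 9.08, 96.1 ]), np.float64(8.3)]
```

```bash
cat >> h.py <<'E'
def go(target,yaw,label=''):
    "dx,dy,dz,spin for TCP target (mm) with tool x along -unit x at yaw (deg)"
    s=ctrl.sense(); T=R.from_quat(np.roll(s["ee_rot"],-1)); d=T.inv().apply(np.array(target)-s["eef_pos"])
    tx=T.as_matrix()[:,0]; a=np.degrees(np.arctan2(tx[1],tx[0])); w=(yaw+180-a+180)%360-180
    print(label,np.round(d/200,4),'spin',round(-w/180,4),'mm',d.round(1))
E
python3 - <<'E'
from h import *
pts={}
for n in ("scene","top"):
    f=np.load(n+"0.npz"); p,d=f["p"],f["d"]; P=cloud(n,d)
    m=hue(p,45,80)&(P[...,0]>420)&(P[...,0]<520)&(P[...,1]<-150)&(P[...,1]>-400)&(d>0)
    k,lab,st,_=cv2.connectedComponentsWithStats(m.astype(np.uint8))
    for i in range(1,k):
        if st[i,4]<40: continue
        v,u=np.nonzero(lab==i); W=plane(n,np.c_[u,v],43)[:,:2]
        print(n,st[i],P[v,u,2].max(),cv2.minAreaRect(W.astype(np.float32)))
    # height-profile of beads along unit axis
    for c,card,yaw in (("orange",(646.2,214.6),2.3),("blue",(663,8),0),("green",(635.7,-242),8.4)):
        a=np.radians(yaw); e=np.array([np.cos(a),np.sin(a)]); t=np.array([-e[1],e[0]])
        q=P[...,:2]-card; x=q@e; y=q@t
        s=(P[...,2]>37)&(P[...,2]<50)&(x<-60)&(x>-200)&(abs(y)<62)&hue(p,*HUES[c])
        if s.sum()>5: print(n,c,'bead x rel card: %.1f'%np.median(x[s]),np.percentile(x[s],[5,95]),'y',np.percentile(y[s],[2,98]),'xy',np.median(P[s],0)[:2])
go((390,-278,120),8.4,'pre-push')
E
```

```text
scene [212 200  47  11 324] 47.66140483766151 ((477.8194580078125, -266.5146484375), (30.163331985473633, 127.72443389892578), 8.006490707397461)
scene orange bead x rel card: -71.1 [-75.64575381 -67.78030882] y [-58.65287594  58.49709981] xy [574.70749868 211.89788583]
scene blue bead x rel card: -70.4 [-74.93911638 -67.76117611] y [-58.46230915  58.547378  ] xy [592.62406655   8.50154723]
scene green bead x rel card: -167.0 [-171.25233225  -82.590514  ] y [-56.05679921  59.40934821] xy [ 471.99087553 -265.03923649]
top [393 273  44   9 116] 51.436822238431205 ((464.2110595703125, -268.6424255371094), (10.455002784729004, 129.39117431640625), 8.854388236999512)
top orange bead x rel card: -75.0 [-78.87810763 -71.36174953] y [-58.26740965  60.31672574] xy [571.67565777 215.91093443]
top blue bead x rel card: -74.5 [-78.45596908 -70.39753123] y [-58.53210478  60.03343905] xy [588.53259367  11.72146825]
top green bead x rel card: -171.2 [-174.77841634  -85.68126093] y [-54.12739853  57.33800558] xy [ 466.24244135 -268.93893193]
pre-push [-2.3488 -3.0909  0.5569] spin -0.1812 mm [-469.8 -618.2  111.4]
```

```bash
python3 -m pendant '[[[-0.78,-1,0,-0.18,0],[-0.78,-1,0,-0.18,0],[-0.78,-1,0,-0.18,0],[-0.78,-1,0,-0.18,0],[-0.78,-1,0,-0.18,0],[-0.78,-1,0,-0.18,0],[-0.78,-1,0,-0.18,0],[-0.78,-1,0,-0.18,0]]]' 20; python3 -c "
from h import *
go((410,-276,120),8.4)"
```

```text
time_s: 0.9
eef_pos: [275.7, 232.3, 231.3]
ee_rot: [0.0, -0.071, 0.998, 0.0]
force: [0.8, 0.9, 0.6]
grip_width: 0.003
grip_force: 0.0
 [-0.307  -2.6111  0.5559] spin -0.0017 mm [ -61.4 -522.2  111.2]
```

```bash
python3 -m pendant '[[[-0.2,-1,0,0,0],[-0.2,-1,0,0,0],[-0.2,-1,0,0,0],[-0.2,-1,0,0,0],[-0.2,-1,0,0,0],[-0.2,-1,0,0,0]]]' && python3 -m pendant '[[[-0.1,-1,0,0,0],[-0.1,-1,0,0,0],[-0.1,-1,0,0,0],[-0.1,-1,0,0,0],[-0.1,-1,0,0,0],[-0.1,-1,0,0,0]]]'; python3 -c "
from h import *
go((420,-274.5,120),8.4)
go((420,-274.5,19),8.4)"
```

```text
time_s: 1.5
eef_pos: [344.0, 40.0, 231.1]
ee_rot: [-0.0, -0.07, 0.998, 0.0]
force: [0.5, 0.0, 0.0]
grip_width: 0.002
grip_force: 0.0
time_s: 2.1
eef_pos: [392.4, -153.5, 230.8]
ee_rot: [-0.0, -0.072, 0.997, 0.001]
force: [-0.2, 0.1, -0.6]
grip_width: 0.005
grip_force: 0.0
 [-0.05   -0.6192  0.5532] spin -0.0008 mm [ -10.  -123.8  110.6]
 [-0.0504 -0.6199  1.0582] spin -0.0008 mm [ -10.1 -124.   211.6]
```

```bash
python3 -m pendant '[[[-0.05,-0.62,0.5,0,0],[-0.05,-0.62,0.5,0,0],[-0.05,-0.62,0.5,0,0],[-0.05,-0.62,0.5,0,0],[-0.05,-0.62,1,0,0],[-0.05,-0.62,1,0,0],[-0.05,-0.62,1,0,0],[-0.05,-0.62,1,0,0],[-0.05,-0.62,1,0,0]]]' && python3 -m pendant '[[[0,0,0.05,0,0],[0,0,0.05,0,0]]]'; python3 -c "
from h import *
p,d=ctrl.capture('scene'); cv2.imwrite('pics/s1.png',cv2.resize(p[170:300,120:320],(800,520)))
go((452,-269.5,20),8.4,'contact')
go((548,-255,20),8.4,'home')"
```

```text
time_s: 3.0
eef_pos: [421.1, -276.5, 34.3]
ee_rot: [0.002, -0.072, 0.997, -0.002]
force: [-0.1, -0.5, 1.0]
grip_width: -0.001
grip_force: 0.0
time_s: 3.2
eef_pos: [419.6, -276.2, 21.6]
ee_rot: [0.0, -0.071, 0.997, -0.0]
force: [-0.7, -0.1, 0.1]
grip_width: 0.004
grip_force: 0.0
contact [-0.1657  0.0106  0.0086] spin -0.0012 mm [-33.1   2.1   1.7]
home [-0.6511  0.0141  0.0087] spin -0.0012 mm [-130.2    2.8    1.7]
```

View pics/s1.png

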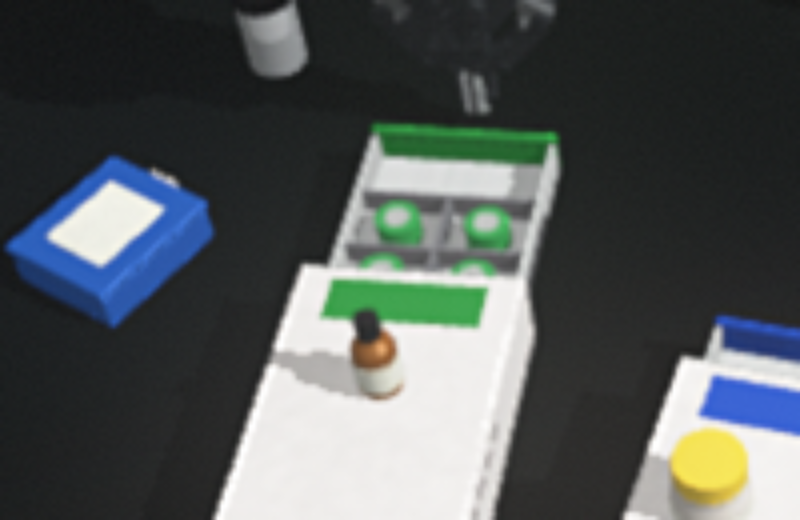

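The shut fingers (crop px (475,95)) stand just ahead of the middle of the green lip. Now I push.

```bash
python3 -m pendant '[[[-0.08,0.01,0,0,0],[-0.13,0.01,0,0,0],[-0.18,0.01,0,0,0],[-0.23,0.01,0,0,0],[-0.28,0.01,0,0,0],[-0.33,0.01,0,0,0],[-0.38,0.01,0,0,0],[-0.43,0.01,0,0,0],[-0.48,0.01,0,0,0],[-0.53,0.01,0,0,0],[-0.57,0.01,0,0,0],[-0.6,0.01,0,0,0]]]'; python3 -c "
from h import *
p,d=ctrl.capture('scene');P=cloud('scene',d)
m=hue(p,45,80)&(P[...,0]>430)&(P[...,0]<600)&(P[...,1]<-150)&(P[...,1]>-400)&(P[...,2]>37)&(P[...,2]<50)
x=(P[...,:2]-(635.7,-242))@(.9893,.1461);print(np.percentile(x[m],[5,50,95]),ctrl.sense()['force'])
go((548,-255,20),8.4,'home')"
```

```text
time_s: 4.45
eef_pos: [538.6, -257.0, 21.1]
ee_rot: [-0.0, -0.071, 0.997, 0.0]
force: [-2.8, 0.9, 1.2]
grip_width: -0.0
grip_force: 1.5
[-85.1773082  -80.28999394 -77.17655078] [0.44006323 0.07697046 0.00790833]
home [-0.0445  0.0043  0.0064] spin -0.0011 mm [-8.9  0.9  1.3]
```

Bead home is about -71, so about 9 mm remain; creep to contact with the end stop.

```bash
python3 -m pendant '[[[-0.02,0,0,0,0],[-0.03,0,0,0,0],[-0.04,0,0,0,0],[-0.045,0,0,0,0],[-0.05,0,0,0,0],[-0.055,0,0,0,0],[-0.055,0,0,0,0],[-0.055,0,0,0,0]]]'; python3 -c "
from h import *
p,d=ctrl.capture('scene');P=cloud('scene',d)
m=hue(p,45,80)&(P[...,0]>430)&(P[...,0]<600)&(P[...,1]<-150)&(P[...,1]>-400)&(P[...,2]>37)&(P[...,2]<50)
x=(P[...,:2]-(635.7,-242))@(.9893,.1461);print(np.percentile(x[m],[5,50,95]),ctrl.sense()['force'])"
```

```text
time_s: 5.3
eef_pos: [547.4, -256.0, 21.2]
ee_rot: [-0.002, -0.071, 0.997, 0.0]
force: [-11.0, -0.6, 4.0]
grip_width: -0.002
grip_force: 5.5
[-75.95312708 -71.82095865 -68.75810904] [-10.81127891  -1.22364955   4.59114831]
```

```bash
python3 -m pendant '[[[-0.01,0,0,0,0],[-0.01,0,0,0,0],[-0.01,0,0,0,0],[-0.01,0,0,0,0]]]'; python3 -m pendant '[[[0.1,0,0,0,0],[0.2,0,0,0,0],[0.2,0,-1,0,0],[0.2,0,-1,0,0],[0.2,0,-1,0,0],[0.2,0,-1,0,0],[0.2,0,-1,0,0]]]'; python3 -c "
from h import *
for n in('scene','top'):
  p,d=ctrl.capture(n);P=cloud(n,d)
  for c,card,e,yr in(('green',(635.7,-242),(.9893,.1461),(-400,-150)),('orange',(646.2,214.6),(.9992,.0401),(140,290)),('blue',(663,8),(1,0),(-70,90))):
    m=hue(p,*HUES[c])&(P[...,0]>430)&(P[...,0]<600)&(P[...,1]<yr[1])&(P[...,1]>yr[0])&(P[...,2]>37)&(P[...,2]<50)
    x=(P[...,:2]-card)@e;print(n,c,np.percentile(x[m],[5,50,95]),np.median(P[m],0))
go((545,211.5,120),2.3)"
```

```text
time_s: 5.75
eef_pos: [547.4, -256.0, 21.2]
ee_rot: [-0.004, -0.071, 0.997, 0.001]
force: [-23.2, -2.0, 10.7]
grip_width: -0.004
grip_force: 11.5
time_s: 6.45
eef_pos: [513.5, -262.6, 228.8]
ee_rot: [0.005, -0.071, 0.997, -0.005]
force: [1.3, 0.4, 0.8]
grip_width: -0.005
grip_force: 0.0
scene green [-76.1699782  -71.68987207 -68.80390792] [ 564.54659345 -250.6392911    43.14956754]
scene orange [-75.53906292 -71.45683268 -68.88730742] [574.76131737 213.21285087  43.13371866]
scene blue [-74.04582489 -70.77101219 -68.0281433 ] [592.22898781  12.57656888  43.13295836]
top green [-77.5753213 -74.6620343 -72.0773274] [ 556.200384   -207.72276436   41.32989667]
top orange [-79.83231907 -74.82480401 -71.64946635] [571.45465037 222.54651754  42.56453733]
top blue [-78.35353099 -74.21955379 -70.61414784] [588.78044621  11.69186045  42.23760202]
 [-0.5001  2.3174  0.5075] spin 0.0326 mm [-100.   463.5  101.5]
```

Green home and at its stop (23 N static). Now across to orange.

```bash
python3 -m pendant '[[[-0.38,1,0,0.033,0],[-0.38,1,0,0.033,0],[-0.38,1,0,0.033,0],[-0.38,1,0,0.033,0],[-0.38,1,0,0.033,0],[-0.38,1,0,0.033,0]]]'; python3 -m pendant '[[[-0.3,1,0,0,0],[-0.3,1,0,0,0],[-0.3,1,0,0,0],[-0.3,1,0,0,0],[-0.3,1,0,0,0],[-0.3,1,0,0,0]]]'; python3 -c "
from h import *
go((598,212.7,70),2.3)"
```

```text
time_s: 7.15
eef_pos: [557.9, -50.7, 219.9]
ee_rot: [-0.001, -0.021, 1.0, 0.0]
force: [-0.3, -0.2, 0.4]
grip_width: 0.0
grip_force: 0.0
time_s: 7.75
eef_pos: [610.3, 149.4, 220.0]
ee_rot: [-0.001, -0.02, 1.0, -0.0]
force: [-0.6, -0.3, 0.5]
grip_width: -0.001
grip_force: 0.0
 [0.0479 0.3188 0.7499] spin -0.0001 mm [  9.6  63.8 150. ]
```

```bash
python3 -m pendant '[[[0.048,0.32,0,0,0],[0.048,0.32,0,0,0],[0.048,0.32,0.3,0,0],[0.048,0.32,0.6,0,0],[0.048,0.32,0.75,0,0],[0.048,0.32,0.75,0,0],[0.048,0.32,0.75,0,0]]]'; python3 -c "
from h import *
p,d=ctrl.capture('scene'); cv2.imwrite('pics/s2.png',cv2.resize(p[190:320,320:520],(800,520)))
go((598,212.7,21),2.3)"
```

```text
time_s: 8.45
eef_pos: [598.9, 211.9, 72.6]
ee_rot: [0.0, -0.019, 1.0, -0.0]
force: [0.2, -0.7, 0.7]
grip_width: 0.0
grip_force: 0.0
 [0.0095 0.0018 0.2657] spin -0.0008 mm [ 1.9  0.4 53.1]
```

View pics/s2.png

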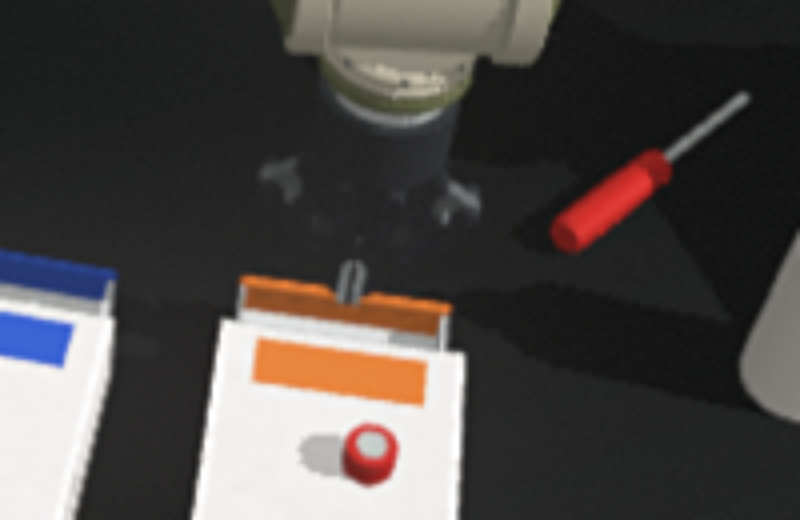

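Fingertips (crop (350,300)) hang over the orange tray at 72 mm height; dropping 50 mm will put them between the lip (y≈310) and the roof edge (y≈340). I descend gently.

```bash
python3 -m pendant '[[[0.006,0,0.06,0,0],[0.006,0,0.12,0,0],[0.006,0,0.17,0,0],[0.006,0,0.21,0,0],[0.006,0,0.24,0,0],[0.006,0,0.255,0,0],[0.006,0,0.255,0,0],[0.006,0,0.255,0,0]]]'; python3 -c "
from h import *
p,d=ctrl.capture('scene'); cv2.imwrite('pics/s3.png',cv2.resize(p[190:320,320:520],(800,520)))
e=np.array((.9992,.0401));q=np.array((573.2,211.7))
go((*(q+8*e),22),2.3)"
```

```text
time_s: 9.3
eef_pos: [597.1, 213.4, 20.6]
ee_rot: [0.0, -0.02, 1.0, 0.0]
force: [0.3, -0.4, 0.4]
grip_width: -0.002
grip_force: 0.0
 [ 0.0796 -0.0039 -0.0066] spin -0.0003 mm [15.9 -0.8 -1.3]
```

View pics/s3.png

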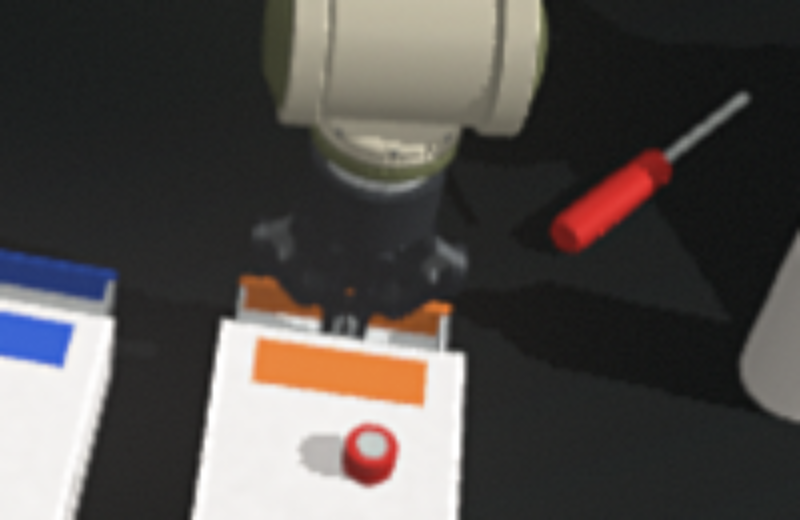

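The fingertips are in the well behind the lip (crop (345,328)), with no contact force. I draw it out gently.

```bash
python3 -m pendant '[[[0.015,0,0,0,0],[0.03,0,0,0,0],[0.045,0,0,0,0],[0.06,0,0,0,0],[0.08,0,0,0,0],[0.105,0,0,0,0],[0.13,0,0,0,0],[0.155,0,0,0,0],[0.18,0,0,0,0],[0.205,0,0,0,0],[0.23,0,0,0,0],[0.255,0,0,0,0]]]'; python3 -m pendant '[[[0.03,0,0,0,0],[0.06,0,0,0,0],[0.09,0,0,0,0],[0.12,0,0,0,0],[0.15,0,0,0,0],[0.18,0,0,0,0],[0.21,0,0,0,0],[0.24,0,0,0,0],[0.265,0,0,0,0],[0.285,0,0,0,0],[0.305,0,0,0,0],[0.315,0,0,0,0]]]'; python3 -c "
from h import *
p,d=ctrl.capture('scene'); cv2.imwrite('pics/s4.png',cv2.resize(p[190:320,320:520],(800,520)))
print(ctrl.sense()['force'])
e=np.array((.9992,.0401));q=np.array((573.2,211.7))
go((*(q+(14.5-120)*e),21),2.3)"
```

```text
time_s: 10.55
eef_pos: [545.6, 211.2, 20.4]
ee_rot: [0.0, -0.019, 1.0, -0.0]
force: [3.1, -1.8, 0.9]
grip_width: -0.002
grip_force: 1.5
time_s: 11.75
eef_pos: [482.6, 209.0, 20.3]
ee_rot: [-0.0, -0.02, 1.0, 0.0]
force: [3.0, -1.9, 0.6]
grip_width: 0.002
grip_force: 1.3
[ 1.55577479 -0.44268155 -0.22717777]
 [ 0.0731 -0.0046 -0.0036] spin -0.0003 mm [14.6 -0.9 -0.7]
```

View pics/s4.png

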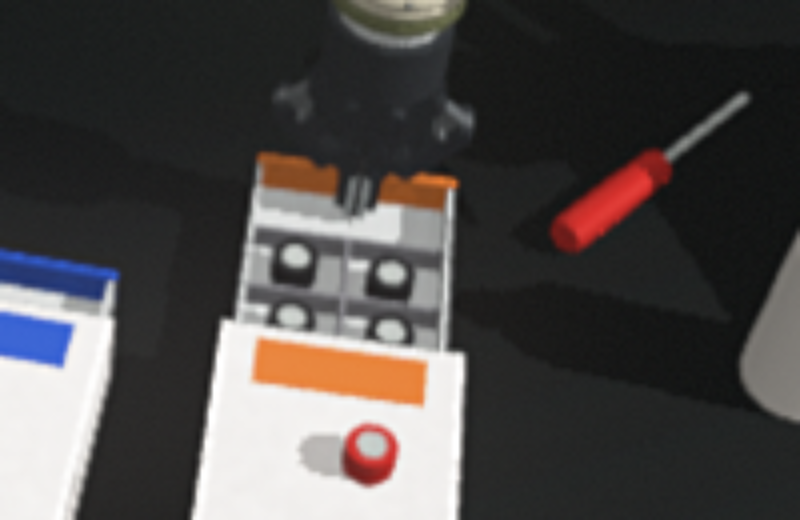

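The orange tray is mostly out and the front pucks stand upright (crop (295,265), (390,278)). About 15 mm remain to the stop.

```bash
python3 -m pendant '[[[0.015,0,0,0,0],[0.03,0,0,0,0],[0.045,0,0,0,0],[0.055,0,0,0,0],[0.065,0,0,0,0],[0.07,0,0,0,0],[0.075,0,0,0,0],[0.08,0,0,0,0],[0.083,0,0,0,0],[0.083,0,0,0,0],[0.083,0,0,0,0]]]'; python3 -c "
from h import *
print(ctrl.sense()['force'],ctrl.sense()['eef_pos'])"
```

```text
time_s: 12.9
eef_pos: [467.8, 208.3, 20.5]
ee_rot: [0.002, -0.019, 1.0, 0.0]
force: [9.1, 0.5, -5.4]
grip_width: 0.0
grip_force: 4.6
[ 9.14586714  0.48395026 -5.37958018] [467.84070154 208.28523453  20.47149061]
```

```bash
python3 -m pendant '[[[0.01,0,0,0,0],[0.01,0,0,0,0],[0.01,0,0,0,0]]]'; python3 -m pendant '[[[-0.02,0,0,0,0],[-0.04,0,0,0,0],[-0.05,0,0,0,0],[-0.05,0,0,0,0],[-0.05,0,-0.2,0,0],[-0.05,0,-0.4,0,0],[-0.05,0,-0.6,0,0],[-0.05,0,-0.8,0,0],[-0.05,0,-1,0,0],[-0.05,0,-1,0,0],[-0.05,0,-1,0,0]]]'; python3 -c "
from h import *
for n in('scene','top'):
  p,d=ctrl.capture(n);P=cloud(n,d)
  if n=='scene': cv2.imwrite('pics/s5.png',p)
  for c,card,e,yr in(('green',(635.7,-242),(.9893,.1461),(-400,-150)),('orange',(646.2,214.6),(.9992,.0401),(140,290)),('blue',(663,8),(1,0),(-70,90))):
    m=hue(p,*HUES[c])&(P[...,0]>430)&(P[...,0]<600)&(P[...,1]<yr[1])&(P[...,1]>yr[0])&(P[...,2]>37)&(P[...,2]<50)
    x=(P[...,:2]-card)@e
    if m.any():print(n,c,np.percentile(x[m],[5,50,95]))"
```

```text
time_s: 13.2
eef_pos: [467.7, 208.3, 20.7]
ee_rot: [0.004, -0.019, 1.0, 0.001]
force: [17.6, 0.5, -11.7]
grip_width: -0.0
grip_force: 8.7
time_s: 14.3
eef_pos: [474.1, 208.6, 220.3]
ee_rot: [0.0, -0.02, 1.0, 0.0]
force: [-0.4, -0.1, -0.3]
grip_width: -0.003
grip_force: 0.0
scene green [-76.20874331 -71.66631072 -68.62646565]
scene orange [-195.84436373 -191.25490037 -188.44022144]
scene blue [-74.79217607 -70.7876127  -67.69307126]
top green [-77.74967477 -75.00844155 -71.95002675]
top orange [-197.67549123 -193.80901326 -191.63042124]
top blue [-77.61630796 -73.68837785 -70.59255089]
```

View pics/s5.png

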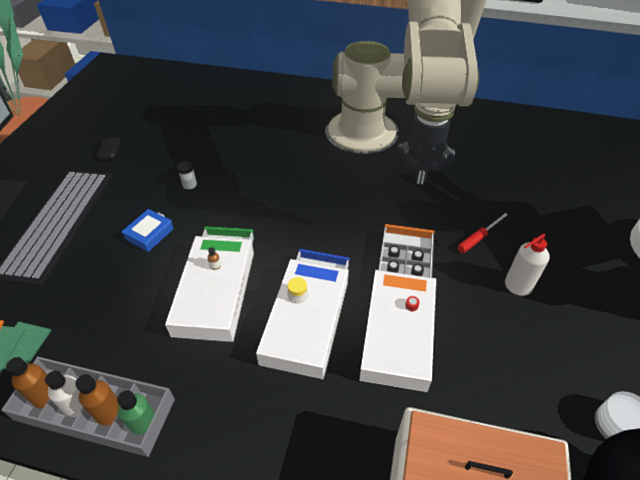

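The orange tray is about 120 mm out (lip (408,230)), with its pucks standing. Green (228,232) and blue (323,257) are home, everything else is in place and the arm is clear.

```bash
python3 -c "
from rig import ctrl
print(ctrl.finish_job())"
```

```text
the job is handed in; nothing more can be done
None
```

I pushed the green tray home, drew the orange tray out to its stop with its pucks still standing, left the blue tray shut, and handed the job in at about 14 s; the hand-in returned no verdict.

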